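Meter two clementines out of the breakfast dispenser

ROBOT

A 7-joint arm with a two-finger parallel gripper is mounted at the origin on the work surface. World frame = base frame: x ahead of the robot, y to its left, z up, the work surface at z = 0. Lengths are in m, angles in rad, forces in N, time in s.
With the tool pointing down it reaches from about 0.4 to 0.85 m from the base axis. Payload 10.4 kg.
Tool frame: the origin (TCP) lies on the centre line of the jaws, within the pads' length; the fingertips stand 8 mm ahead of it and the grasp point (between the pads) lies 11 mm behind it (r.finger_overhang is the distance from the TCP to the fingertips, in m); z points along the fingers, y is the line along which they close (so a half turn about z gives the same grasp; the last joint's range is limited). The gripper opens to 87 mm and grips with 3 to 60 N. Pads are 19 mm wide; open, the fingers measure 117 mm over their backs; the gripper's body (75 mm by 190 mm) begins 51 mm behind the grasp point.
Start: joints at [-1.248, 0.332, -0.065, 1.46, 0.022, 1.35, -0.088], TCP at [0.212, 0.588, 0.231] pointing down, gripper open.
Joint ranges: [-2.6, 2.6], [-0.5, 2.12], [-1.47, 1.34], [0.16, 2.42], [-1.27, 4.41], [0.06, 2.06], [-2.6, 2.6]. Speed limits (rad/s): [2.22, 2.22, 2.79, 2.79, 3.14, 3.14, 3.14].

INTERFACE

Orientations are given as a unit quaternion [x, y, z, w].
In Python, from bench import r, vision gives the robot as it stands.
- The arm moves only by the tool drive_tool, never from a script. Its argument "series" is a list of rows, each a list of 2 entries, a list of its own where there are three numbers: the shift along the world's x, y, z in cm, then the turn about the world's z in degrees. A call has exactly 10 rows; each row shifts and turns the commanded pose from where the row before left it; what a row does not reach is not made up. A row lasts 1/8 s, in which the tool goes at most 62.5 mm and 10.7 degrees, less where a joint would pass 70% of its speed; a pose out of reach is approached as far as the arm can. A call with a gripper value outside its range is refused whole. "hand" is the closure, from 0 (fully open) to 1 (shut), set as the call begins (left out, the last holds). The fingers move at their own pace and stop on an object; "newtons" is the grip in N (left out, the last holds). Time passes only in rows, so rows that do not move let the fingers close, or fill a call up. It gives the time, the measured TCP pose, the force, the opening and the grip force at its end, in the units of the state.
- r.read_state(): the state, without advancing time (a new reading comes with each control period).
- vision.camera(name): name is "scene" or "side" or "wrist"; returns a dict with "color" (420x560x3 uint8, red, green, blue), "intrinsics" (3x3 intrinsics, pixels), "R" (3x3) and "t" (3): a world point X has camera coordinates R X + t; the wrist camera has in their place "mount" (4x4, takes a point from camera to tool coordinates, whose origin is the TCP and whose axes are the flange's). Camera axes: x right, y down, z forward; pixel columns grow to the right and rows downward; lengths in m; the calibration is good to about 2 mm. The wrist camera is an equidistant fisheye: a pixel r from the principal point sees the ray r / f radians off the axis. A picture is of the moment at which its call begins: read the wrist's pose just before it. There is no depth.
- r.close_job(): hands the job in; it is judged then, once.
The state is a dict: "time": time; "joint_positions": joint angles; "joint_vel": joint speeds; "joint_torque": joint torques, N m; "ee_pos": TCP position; "eef_rot": TCP orientation; "ft_force": force on the tool from outside, world axes, zero at the start; "torque": the same for the moment, N m; "width": finger opening in m; "grip_force": force on a finger pad.
Only numpy, scipy, OpenCV 4.12 (cv2) and the standard library are available. Lean on these libraries where they do the work, as an engineer would, in place of code of your own. Each camera call takes 0.05 s, during which the arm holds its last target. There are 200 camera calls.

TASK

Slide the wooden serving dish under the back half of the clementine dispenser, then draw the dispenser's bottom gate only part way out, so that the two clementines of the back row drop into the dish and the two of the front row stay inside, and push the gate fully home again. Then bring the dish, with its two clementines, to the centre of the woven mat, set it down flat and let go. Leave everything else on the table where it stands.

Things in the scene. Friction and masses are not known exactly. Their poses are not given: they have to be found in the camera images.
- dispenser: Fixed dispenser of clear plastic and wood, 287 mm high. Origin on the table under the bin's centre; +x to its back, +y to its left, z up; its front faces the robot. Bin: 138 x 138 mm outside, 115 to 235 mm above the table (front wall to 275), open top, with four cells 61 mm square: front row at x = -32.5, back row at x = +32.5, y = +-32.5 mm; one clementine in each. The gate is the bin's floor.
- bin_underside (a point): Middle of the underside of the bin, 115 mm above the table. The dispenser stands on a foot at its back (14 mm high, dispenser x = 115 to 190 mm, y +-75 mm). Two posts 18 mm square stand on it at dispenser x = 122, y = +-60 mm and carry the bin; otherwise the space below the bin is free, 115 mm high, open to the front and both sides.
- shelf_edge (a point): Middle of the front lower edge of the jam shelf: it juts from the bin's front wall to dispenser x = -105 mm, y +-82 mm, underside 275 mm above the table, two small jars on it reaching 331 mm. It hangs over the gate's grip, so a vertical gripper does not fit there: lean the tool some 25 to 40 degrees, its body towards the robot.
- gate (a joint): Travel of the bottom gate in m: 0 = home (shut, at its stop), grows as it is drawn out to the dispenser's front (-x), 0.135 = fully out. Starts 0 to 12 mm open. About 2.5 N friction, plus 8 N per m/s; stays where left. It uncovers the back row first: the back clementines drop by about 66 mm, the front ones are at risk from 97 mm and gone by 131 mm; 75 to 85 mm is right.
- gate_grip (a point): Grip point on the gate's handle, moving with it: an upright wooden block 18 mm wide (dispenser's y), 24 mm deep (x), 121 to 164 mm above the table, on the gate's front end. The point is in the block's middle, 147 mm above the table; with the gate home it lies at dispenser x = -98 mm, y = 0. Axes as the dispenser's.
- drop_point (a point): Point on the table midway below the two back cells (dispenser x = +32.5 mm, y = 0): where the middle of the dish should be to catch the back row.
- dish: Loose open wooden dish, about 0.35 kg, 116 mm (x) x 170 mm (y), walls 6 mm thick and 45 mm high, floor 6 mm. Origin under the centre of its bowl, z up. A straight handle runs along -x, from x = -57 to -196 mm, 16 mm wide (y), 27 to 45 mm above the table. It slides on the table and over the mat. Starts left or right of the dispenser, handle towards the robot.
- dish_grip (a point): Point in the middle of the dish's handle at dish x = -175 mm, 36 mm above the table, 21 mm from the handle's free end. Gripped there with the tool leaned 20 degrees or more (body towards the robot), the gripper clears the gate's handle when the dish is under the bin. Axes as the dish's.
- mat: Thin (2 mm) grey woven place mat with pale stripes, 240 mm (x) x 260 mm (y), lying flat on the table left or right of the dispenser, on the side where the dish is not. Origin at its centre, x and y along its sides.
- fruit_rear_left_center (a point): Centre of the left clementine of the back row, a ball 56 mm across, 80 g (varies); at the start it rests on the gate in its own cell, centre 149 mm above the table.
- fruit_rear_right_center (a point): Centre of the right clementine of the back row, a ball 56 mm across, 80 g (varies); at the start it rests on the gate in its own cell, centre 149 mm above the table.
- fruit_front_left_center (a point): Centre of the left clementine of the front row, a ball 56 mm across, 80 g (varies); at the start it rests on the gate in its own cell, centre 149 mm above the table.
- fruit_front_right_center (a point): Centre of the right clementine of the front row, a ball 56 mm across, 80 g (varies); at the start it rests on the gate in its own cell, centre 149 mm above the table.
- mug_a: Bystander: left glass mug, to be left alone. Origin at the centre of its underside.
- mug_b: Bystander: right glass mug, to be left alone. Origin at the centre of its underside.
- jam_jar: Bystander: jam jar, to be left alone. Origin at the centre of its underside.
- bread_board: Bystander: bread board, to be left alone. Origin at the centre of its underside.
- spoon: Bystander: spoon, to be left alone. Origin at the centre of its underside.

How it is judged:
On the way, in this order (a step that is already met when the one before it is completed fails the run):
1. the dish stands under the back row (bowl centre within 35 mm of the drop point) with the gate still closed (horizontal distance between dish and drop_point below 0.035 m and height (world z) of dish below 0.03 m and value of joint gate below 0.035 m), for 0.2 s.
2. the gate is part way out, the two back clementines lie in the dish and the two front ones are still in the bin (x of fruit_rear_left_center in the frame of dish between -0.055 and 0.055 m and y of fruit_rear_left_center in the frame of dish between -0.082 and 0.082 m and z of each of fruit_rear_left_center, fruit_rear_right_center in the frame of dish below 0.06 m and x of fruit_rear_right_center in the frame of dish between -0.055 and 0.055 m and y of fruit_rear_right_center in the frame of dish between -0.082 and 0.082 m and height (world z) of each of fruit_front_left_center, fruit_front_right_center above 0.12 m and horizontal distance between each of fruit_front_left_center, fruit_front_right_center and dispenser below 0.09 m and value of joint gate above 0.035 m), for 0.2 s.
3. the gate is pushed home (within 8 mm), the dish still under the bin (x of fruit_rear_left_center in the frame of dish between -0.055 and 0.055 m and y of fruit_rear_left_center in the frame of dish between -0.082 and 0.082 m and z of each of fruit_rear_left_center, fruit_rear_right_center in the frame of dish below 0.06 m and x of fruit_rear_right_center in the frame of dish between -0.055 and 0.055 m and y of fruit_rear_right_center in the frame of dish between -0.082 and 0.082 m and height (world z) of each of fruit_front_left_center, fruit_front_right_center above 0.12 m and horizontal distance between each of fruit_front_left_center, fruit_front_right_center and dispenser below 0.09 m and value of joint gate below 0.008 m and horizontal distance between dish and drop_point below 0.08 m), for 0.2 s.
At the end, for the whole second after the job is handed in: The dish stands flat and at rest with its bowl centre within 45 mm of the mat's centre, the two back clementines are in it, the two front ones are still in the bin, the gate is home within 8 mm, and the gripper has let go (x of fruit_rear_left_center in the frame of dish between -0.055 and 0.055 m and y of fruit_rear_left_center in the frame of dish between -0.082 and 0.082 m and z of each of fruit_rear_left_center, fruit_rear_right_center in the frame of dish below 0.06 m and x of fruit_rear_right_center in the frame of dish between -0.055 and 0.055 m and y of fruit_rear_right_center in the frame of dish between -0.082 and 0.082 m and height (world z) of each of fruit_front_left_center, fruit_front_right_center above 0.12 m and horizontal distance between each of fruit_front_left_center, fruit_front_right_center and dispenser below 0.09 m and value of joint gate below 0.008 m and horizontal distance between dish and mat below 0.045 m and angle between dish's own z axis and vertical below 0.1 rad and height (world z) of dish below 0.01 m and linear speed of dish below 0.03 m/s); the robot touches nothing.
It fails at once if a mug, the jam jar, bread board or spoon is moved more than 30 mm (distance of any of mug_a, mug_b, jam_jar, bread_board, spoon from where it was at the start of the episode above 0.03 m).
It also fails if it takes over 72 s, if anything falls off the work surface, if the arm or the gripper's body presses on something with over 40 N, if the wrist force passes 120 N, or if a joint passes its speed limit or range.

## Working session

There is one attempt and no reset: what is moved stays moved. The work goes in short steps, Python scripts to look and compute and a tool call to move; the robot and the scene stay as the last step left them, time stands still between calls to the robot, and variables do not carry over. Pictures are saved under pics/ and viewed, at most 10 in all, crops included, and the job is handed in when it is done.

Besides the shell and the picture viewer there is one more tool, called after "Request:" as name(argument=value, ...) on one line, values as JSON. drive_tool: Moves the arm, as the interface text tells. Its arguments: {"type":"object","properties":{"series":{"type":"array"},"hand":{"type":"number"},"newtons":{"type":"number"}},"required":["series"]}

```bash
mkdir -p pics; ls; python3 - <<'E'
from bench import r, vision
import cv2,json
s=r.read_state();print(s)
for n in ("scene","side"):
    c=vision.camera(n);cv2.imwrite(f"pics/{n}0.png",cv2.resize(c["color"][:,:,::-1],(800,600),interpolation=cv2.INTER_CUBIC))
    print(n,c["intrinsics"],c["R"],c["t"])
c=vision.camera("wrist");print(c["intrinsics"],c["mount"])
E
```

```text
pics
{'time': 0.0, 'joint_positions': array([-1.24759431,  0.33285806, -0.06470096,  1.46096287,  0.02160192,
        1.34990509, -0.08854113]), 'joint_vel': array([-0.00160898,  0.00170334,  0.00027637, -0.00048411,  0.00065292,
        0.00065356,  0.00043892]), 'joint_torque': array([-6.13791872e-04, -6.23245668e+01,  2.45575811e-02, -3.89895201e+01,
       -6.12824271e-02,  3.96584999e-02,  1.39805738e-04]), 'ee_pos': array([0.21171901, 0.58763516, 0.22975228]), 'eef_rot': array([ 1.72049821e-01,  9.85087987e-01, -7.13326500e-04, -8.91419935e-05]), 'ft_force': array([ 0.02875427, -0.13410323,  0.58597714]), 'torque': array([ 0.0252454 , -0.01441054, -0.02604038]), 'grip_force': 0.0, 'width': 0.08693197914360329}
scene [[409.70915358   0.         283.83075299]
 [  0.         409.70915358 208.67232099]
 [  0.           0.           1.        ]] [[ 0.82032766  0.57171269 -0.01439227]
 [ 0.4741179  -0.69393482 -0.54191022]
 [-0.31980425  0.4377203  -0.84031314]] [-0.48888488 -0.15308854  1.84043674]
side [[409.47606119   0.         275.38632816]
 [  0.         409.47606119 210.15137036]
 [  0.           0.           1.        ]] [[ 0.23951578 -0.97084321  0.00978035]
 [-0.91472215 -0.229024   -0.33291349]
 [ 0.32544673  0.07079173 -0.94290665]] [-0.09319411  0.59980831  1.43845443]
[[325.1922621    0.         282.52587824]
 [  0.         325.1922621  212.52797507]
 [  0.           0.           1.        ]] [[ 3.80505308e-05 -9.57363729e-01 -2.88885252e-01  7.95927797e-02]
 [ 9.99999620e-01  2.88154644e-04 -8.23227514e-04  1.15162319e-03]
 [ 8.71371790e-04 -2.88885111e-01  9.57363376e-01 -1.52871231e-01]
 [ 0.00000000e+00  0.00000000e+00  0.00000000e+00  1.00000000e+00]]
```

View pics/scene0.png

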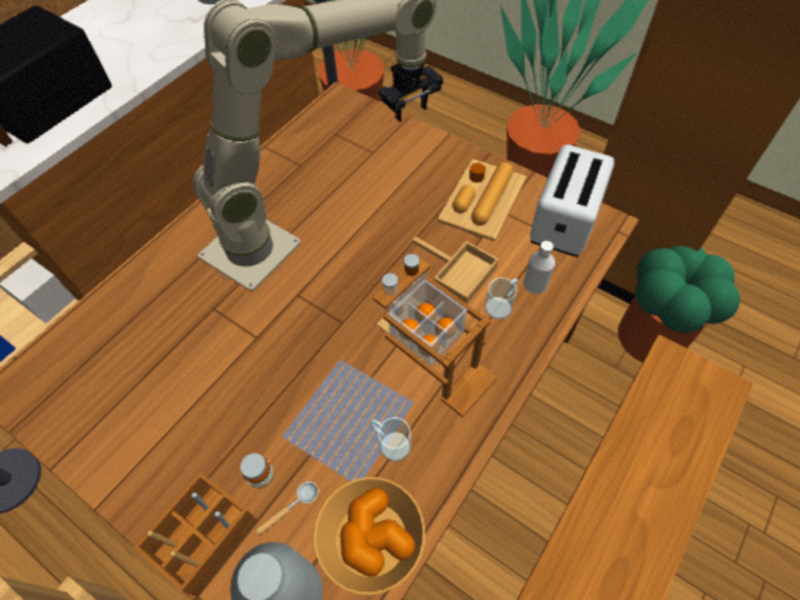

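View pics/side0.png

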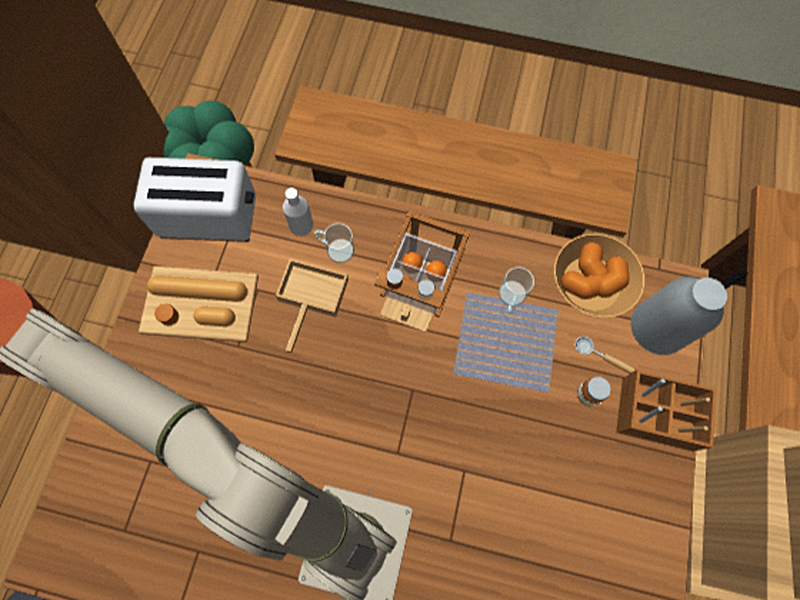

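Side view: dish at left, bowl centre ≈(313,287), handle end ≈(291,349). Dispenser gate block is at ≈(405,316), mat centre ≈(507,342). I'll enlarge the crop.

```bash
cat > h.py <<'E'
import numpy as np, cv2
from bench import r, vision
def ray(c,px,z):
    R,t,K=c["R"],c["t"],c["intrinsics"]
    C=-R.T@t; d=R.T@np.linalg.solve(K,[px[0],px[1],1.]); return C+d*(z-C[2])/d[2]
def proj(c,X):
    p=c["intrinsics"]@(c["R"]@np.asarray(X)+c["t"]); return p[:2]/p[2]
E
python3 - <<'E'
from h import *
c=vision.camera("side")
im=c["color"][130:280,180:400,::-1]
im=cv2.resize(im,None,fx=3.6,fy=3.6,interpolation=cv2.INTER_CUBIC)
cv2.imwrite("pics/crop1.png",im)
E
```

```text
(no output)
```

View pics/crop1.png

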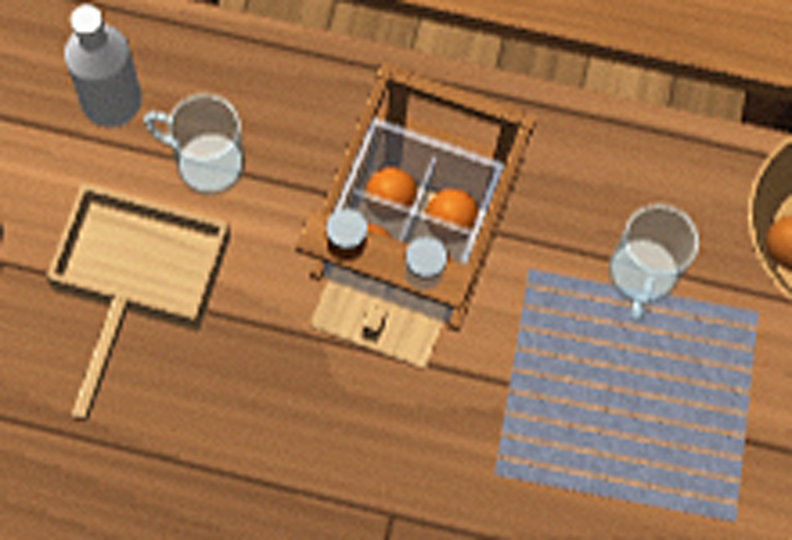

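```bash
python3 - <<'E'
from h import *
c=vision.camera("side")
P=lambda u,v,z: ray(c,(180+(u+.5)/3.6-.5,130+(v+.5)/3.6-.5),z)
def show(n,L):
    q=np.array([P(*p) for p in L]); print(n,q.round(3).tolist(),'mean',q.mean(0).round(3))
show('dish',[(83,190,.045),(228,226,.045),(197,323,.045),(52,281,.045)])
show('hend',[(80,416,.045)])
show('hroot',[(120,300,.045)])
show('mat',[(527,268,.002),(759,313,.002),(737,520,.002),(496,473,.002)])
show('fruitR',[(391,187,.149),(451,208,.149)])
show('binback',[(377,122,.235),(500,163,.235)])
show('shelf',[(298,250,.28),(452,325,.28)])
show('rearbeam',[(383,68,.287),(533,122,.287)])
show('gatefront',[(312,325,.118),(427,366,.118)])
show('block',[(376,312,.164),(373,325,.15)])
show('mugs',[(210,170,.0),(645,275,.0)])
E
```

```text
dish [[0.668, 0.369, 0.045], [0.666, 0.201, 0.045], [0.549, 0.204, 0.045], [0.557, 0.37, 0.045]] mean [0.61  0.286 0.045]
hend [[0.42, 0.295, 0.045]] mean [0.42  0.295 0.045]
hroot [[0.554, 0.292, 0.045]] mean [0.554 0.292 0.045]
mat [[0.715, -0.131, 0.002], [0.725, -0.393, 0.002], [0.489, -0.405, 0.002], [0.477, -0.146, 0.002]] mean [ 0.601 -0.269  0.002]
fruitR [[0.71, 0.031, 0.149], [0.703, -0.034, 0.149]] mean [ 0.707 -0.002  0.149]
binback [[0.738, 0.056, 0.235], [0.724, -0.072, 0.235]] mean [ 0.731 -0.008  0.235]
shelf [[0.571, 0.092, 0.28], [0.534, -0.062, 0.28]] mean [0.553 0.015 0.28 ]
rearbeam [[0.771, 0.059, 0.287], [0.749, -0.093, 0.287]] mean [ 0.76  -0.017  0.287]
gatefront [[0.554, 0.076, 0.118], [0.54, -0.048, 0.118]] mean [0.547 0.014 0.118]
block [[0.568, 0.014, 0.164], [0.559, 0.014, 0.15]] mean [0.564 0.014 0.157]
mugs [[0.745, 0.248, 0.0], [0.74, -0.262, 0.0]] mean [ 0.742 -0.007  0.   ]
```

Request:
drive_tool(series=[[[4,-4,3],0],[[4,-4,3],0],[[4,-4,3],0],[[4,-4,0],0],[[4,-4,0],0],[[5,-3,0],0],[[5,-3,0],0],[[5,-3,0],0],[[5,0,0],0],[[5,0,0],0]])

```text
time: 1.5
ee_pos: [0.6605, 0.3005, 0.3187]
eef_rot: [0.172, 0.985, 0.0, 0.0]
ft_force: [-0.5, 0.3, 0.8]
width: 0.0867
grip_force: 0.0
```

Request:
drive_tool(series=[[[3,0,5],0],[[3,0,5],0],[[4,0,4],0],[[4,0,4],0],[[4,0,4],0],[[4,0,4],0],[[4,0,4],0],[[4,0,4],0],[[0,0,0],0],[[0,0,0],0]])

```text
time: 2.75
ee_pos: [0.7489, 0.2362, 0.4908]
eef_rot: [0.206, 0.976, 0.053, 0.042]
ft_force: [0.5, 0.3, 0.6]
width: 0.0874
grip_force: 0.0
```

```bash
python3 - <<'E'
from h import *
print(r.read_state()["joint_positions"].round(3), [a for a in dir(r) if a[0]!='_'])
c=vision.camera("scene")
im=c["color"][150:320,220:400,::-1]
im=cv2.resize(im,None,fx=3.5,fy=3.5,interpolation=cv2.INTER_CUBIC)
cv2.imwrite("pics/crop2.png",im)
E
```

```text
[-0.423  0.911  1.314  0.161 -1.267  2.058  0.888] ['PlanningError', 'close_job', 'finger_overhang', 'read_state']
```

View pics/crop2.png

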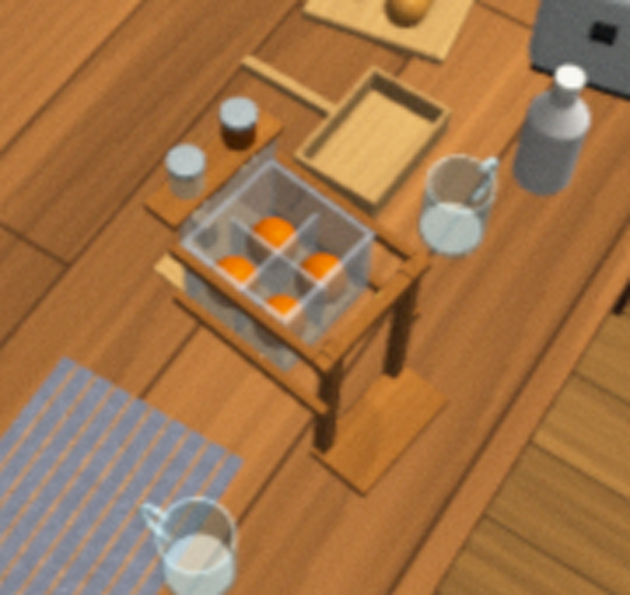

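The lean is only reachable by saturation: the tilt that a limit forces stays in the commanded pose (tool now leans ~8° outward). I'll push further up.

Request:
drive_tool(series=[[[-1,0,5],0],[[-1,0,5],0],[[-1,0,5],0],[[-1,0,5],0],[[-1,0,5],0],[[-1,0,5],0],[[-1,0,5],0],[[-1,0,5],0],[[0,0,0],0],[[0,0,0],0]])

```text
time: 4.05
ee_pos: [0.6392, 0.227, 0.7173]
eef_rot: [0.203, 0.955, 0.145, 0.162]
ft_force: [0.4, 0.3, -0.3]
width: 0.0871
grip_force: 0.0
```

```bash
cat >> h.py <<'E'
from scipy.spatial.transform import Rotation as Ro
def st():
    s=r.read_state();M=Ro.from_quat(s["eef_rot"]).as_matrix();z=M[:,2];y=M[:,1]
    print("t",s["time"],"q",s["joint_positions"].round(2),"p",s["ee_pos"].round(4),"lean",np.degrees(np.arccos(-z[2])).round(1),"az",np.degrees(np.arctan2(z[1],z[0])).round(1),"y",y.round(3),"ydir",np.degrees(np.arctan2(y[1],y[0])).round(1),"w",s["width"],s["grip_force"])
    return s,M
E
python3 -c "from h import *;st()"
```

```text
t 4.05 q [-0.49  0.6   1.34  0.16 -1.27  2.06  0.83] p [0.6392 0.227  0.7173] lean 25.2 az 29.9 y [0.341 0.875 0.343] ydir 68.7 w 0.08711184722976859 0.0
```

Request:
drive_tool(series=[[[-1,0,-3],10.5],[[-1,0,-3],10.5],[[-1,0,-3],10.5],[[-1,0,-3],10.5],[[-1,0,-3],10.5],[[-1,0,-3],10.5],[[-1,0,-2],10.5],[[-1,0,-2],10.5],[[-1,0,0],10.5],[[0,0,0],10.5]])

```text
time: 5.3
ee_pos: [0.5592, 0.2283, 0.5022]
eef_rot: [-0.53, 0.817, 0.227, -0.007]
ft_force: [0.9, -0.5, -2.1]
width: 0.087
grip_force: 0.0
```

```bash
python3 -c "from h import *;st()"
```

```text
t 5.3 q [-0.51  0.44  0.51  0.87 -0.68  2.05  2.44] p [0.5592 0.2283 0.5022] lean 26.2 az 124.8 y [-0.863  0.335  0.378] ydir 158.8 w 0.08704912992627027 0.0
```

Request:
drive_tool(series=[[[1,0,5],0],[[1,0,5],0],[[0,0,5],0],[[0,0,5],0],[[0,0,5],0],[[-1,0,5],0],[[-1,0,5],0],[[0,0,0],0],[[0,0,0],0],[[0,0,0],0]])

```text
time: 6.55
ee_pos: [0.497, 0.2585, 0.5829]
eef_rot: [-0.525, 0.82, 0.227, -0.002]
ft_force: [0.9, -0.5, -0.3]
width: 0.0871
grip_force: 0.0
```

```bash
python3 -c "from h import *;st()"
```

```text
t 6.55 q [ 0.16  0.45 -0.9   0.74 -0.13  2.06  1.97] p [0.497  0.2585 0.5829] lean 26.2 az 123.2 y [-0.86   0.346  0.375] ydir 158.1 w 0.08708584345991786 0.0
```

Request:
drive_tool(series=[[[1,0,5],0],[[1,0,5],0],[[1,0,5],0],[[1,0,5],0],[[0,0,5],0],[[0,0,5],0],[[0,0,5],0],[[0,0,5],0],[[0,0,5],0],[[0,0,0],0]])

```text
time: 7.8
ee_pos: [0.4243, 0.2994, 0.7861]
eef_rot: [-0.483, 0.818, 0.272, 0.155]
ft_force: [-0.2, 0.5, 0.2]
width: 0.0871
grip_force: 0.0
```

```bash
python3 -c "from h import *;st()"
```

```text
t 7.8 q [ 0.06  0.33 -0.92  0.41 -0.21  2.06  1.72] p [0.4243 0.2994 0.7861] lean 36.5 az 90.9 y [-0.875  0.385  0.294] ydir 156.2 w 0.0870873908611455 0.0
```

Request:
drive_tool(series=[[[1,0,-4],10],[[1,0,-4],10],[[1,0,-4],10],[[1,0,-4],10],[[0,0,0],5],[[0,0,5],0],[[0,0,5],0],[[0,0,5],0],[[0,0,5],0],[[0,0,5],0]])

```text
time: 9.05
ee_pos: [0.441, 0.2872, 0.7342]
eef_rot: [0.679, -0.648, -0.306, -0.16]
ft_force: [0.5, 0.1, -0.3]
width: 0.087
grip_force: 0.0
```

```bash
python3 -c "from h import *;st()"
```

```text
t 9.05 q [ 0.27  0.47 -1.3   0.52 -0.14  2.06  2.19] p [0.441  0.2872 0.7342] lean 40.4 az 108.8 y [-0.978 -0.11   0.18 ] ydir -173.6 w 0.08702617875910162 0.0
```

Request:
drive_tool(series=[[[1,0,-4],10],[[1,0,-4],10],[[0,0,-2],0],[[0,0,5],0],[[0,0,5],0],[[0,0,5],0],[[0,0,5],0],[[0,0,5],0],[[0,0,0],0],[[0,0,0],0]])

```text
time: 10.3
ee_pos: [0.3893, 0.3188, 0.7646]
eef_rot: [0.752, -0.533, -0.342, -0.183]
ft_force: [-0.6, -0.3, -1.0]
width: 0.0872
grip_force: 0.0
```

```bash
python3 -c "from h import *;st()"
```

```text
t 10.3 q [ 0.23  0.5  -1.47  0.51 -0.14  2.06  2.3 ] p [0.3893 0.3188 0.7646] lean 45.6 az 116.5 y [-0.927 -0.364  0.089] ydir -158.5 w 0.08721704505928005 0.0
```

Request:
drive_tool(series=[[[0,0,-4],-10.5],[[0,0,-4],-10.5],[[0,0,-4],-10.5],[[0,0,-4],-10.5],[[0,-1,-4],-10.5],[[0,-1,-4],-10.5],[[0,-1,-4],-10.5],[[0,0,-5],-10.5],[[0,0,-5],-10.5],[[0,0,-5],-10.5]])

```text
time: 11.55
ee_pos: [0.3563, 0.2998, 0.5182]
eef_rot: [-0.414, 0.845, 0.192, 0.278]
ft_force: [-1.0, -0.1, 1.3]
width: 0.0871
grip_force: 0.0
```

```bash
python3 -c "from h import *;st()"
```

```text
t 11.55 q [ 0.19 -0.5  -0.42  1.76 -0.7   1.35  2.23] p [0.3563 0.2998 0.5182] lean 39.5 az 60.8 y [-0.807  0.583  0.094] ydir 144.2 w 0.08713056110640988 0.0
```

Request:
drive_tool(series=[[[2,0,0],-9],[[2,0,0],-9],[[2,0,0],-9],[[2,0,-2],-9],[[0,0,-4],-9],[[0,0,-4],-9],[[0,0,-4],-2],[[0,0,-4],0],[[0,0,-4],0],[[0,0,0],0]])

```text
time: 12.8
ee_pos: [0.4352, 0.2984, 0.2982]
eef_rot: [0.027, 0.941, 0.037, 0.335]
ft_force: [-0.0, -0.9, 1.5]
width: 0.0871
grip_force: 0.0
```

```bash
python3 -c "from h import *;st()"
```

```text
t 12.8 q [ 0.3  -0.46 -1.01  2.06  0.04  0.78  0.72] p [0.4352 0.2984 0.2982] lean 39.4 az 4.6 y [0.026 0.996 0.088] ydir 88.5 w 0.08711407259790645 0.0
```

Request:
drive_tool(series=[[[0,0,-4],0],[[0,0,-4],0],[[0,0,-4],0],[[0,0,-4],0],[[0,0,-3],0],[[0,0,0],0],[[0,0,0],0],[[0,0,0],0],[[0,0,0],0],[[0,0,0],0]])

```text
time: 14.05
ee_pos: [0.4241, 0.2871, 0.1306]
eef_rot: [0.03, 0.947, 0.027, 0.318]
ft_force: [0.6, -0.8, 0.4]
width: 0.0869
grip_force: 0.0
```

```bash
cat >> h.py <<'E'
def wr(name):
    s,M=st(); c=vision.camera("wrist"); cv2.imwrite(f"pics/{name}.png",c["color"][:,:,::-1])
def wpt(u,v,z):
    s=r.read_state();M=Ro.from_quat(s["eef_rot"]).as_matrix();c=vision.camera("wrist")
    K=c["intrinsics"];a=np.array([u-K[0,2],v-K[1,2]]);rr=np.linalg.norm(a);th=rr/K[0,0]
    d=np.array([*(a/rr*np.sin(th)),np.cos(th)]);m=c["mount"]
    d=M@(m[:3,:3]@d);o=s["ee_pos"]+M@m[:3,3]
    return o+d*(z-o[2])/d[2]
E
python3 -c "
from h import *
wr('w1')"
```

```text
t 14.05 q [ 0.59 -0.27 -1.47  2.27  0.45  0.51  0.23] p [0.4241 0.2871 0.1306] lean 37.2 az 3.2 y [0.038 0.997 0.071] ydir 87.8 w 0.08694277867528155 0.0
```

View pics/w1.png

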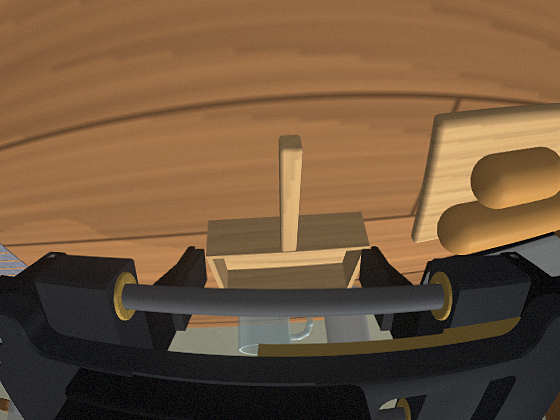

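```bash
python3 -c "
from h import *
print(wpt(289,138,.045),wpt(301,140,.045),wpt(282,250,.045),wpt(297,250,.045),wpt(209,222,.045),wpt(363,213,.045))"
```

```text
[0.40594836 0.29891522 0.045     ] [0.40830257 0.30666599 0.045     ] [0.54874129 0.28862266 0.045     ] [0.55107799 0.30352745 0.045     ] [0.49122072 0.22817721 0.045     ] [0.49616531 0.36185062 0.045     ]
```

Request:
drive_tool(series=[[[2,0,-1],0],[[2,0,-1],0],[[0,0,-2],0],[[0,0,-2],0],[[0,0,-1],0],[[0,0,0],0],[[0,0,0],0],[[0,0,0],0],[[0,0,0],0],[[0,0,0],0]])

```text
time: 15.65
ee_pos: [0.4435, 0.2815, 0.066]
eef_rot: [0.028, 0.951, 0.02, 0.307]
ft_force: [-0.1, 1.0, 0.3]
width: 0.0872
grip_force: 0.0
```

```bash
python3 -c "from h import *;st()"
```

```text
t 15.65 q [ 0.26  0.29 -1.27  2.28  1.27  0.8  -0.39] p [0.4435 0.2815 0.066 ] lean 35.8 az 2.1 y [0.041 0.998 0.055] ydir 87.7 w 0.08719890230066157 0.0
```

Request:
drive_tool(series=[[[0,0.7,-1],0],[[0,0.7,-1],0],[[0,0,-1],0],[[0,0,-0.5],0],[[0,0,0],0],[[0,0,0],0],[[0,0,0],0],[[0,0,0],0],[[0,0,0],0],[[0,0,0],0]])

```text
time: 16.9
ee_pos: [0.4433, 0.2956, 0.0307]
eef_rot: [0.028, 0.951, 0.02, 0.307]
ft_force: [0.1, 0.8, -1.0]
width: 0.0872
grip_force: 0.0
```

Request:
drive_tool(series=[[[0,0,0],0],[[0,0,0],0],[[0,0,0],0],[[0,0,0],0],[[0,0,0],0],[[0,0,0],0],[[0,0,0],0],[[0,0,0],0],[[0,0,0],0],[[0,0,0],0]], hand=1, newtons=20)

```text
time: 18.15
ee_pos: [0.4433, 0.2958, 0.0308]
eef_rot: [0.028, 0.951, 0.02, 0.307]
ft_force: [-0.9, 1.3, 0.8]
width: 0.0159
grip_force: 20.0
```

```bash
python3 -c "
from h import *
st()
c=vision.camera('side');im=c['color'][130:280,180:400,::-1]
cv2.imwrite('pics/crop3.png',cv2.resize(im,None,fx=3.6,fy=3.6,interpolation=cv2.INTER_CUBIC))"
```

```text
t 18.15 q [ 0.11  0.42 -1.17  2.27  1.42  0.87 -0.53] p [0.4433 0.2958 0.0308] lean 35.8 az 2.1 y [0.04  0.998 0.055] ydir 87.7 w 0.015887553884813093 19.979078818730613
```

View pics/crop3.png

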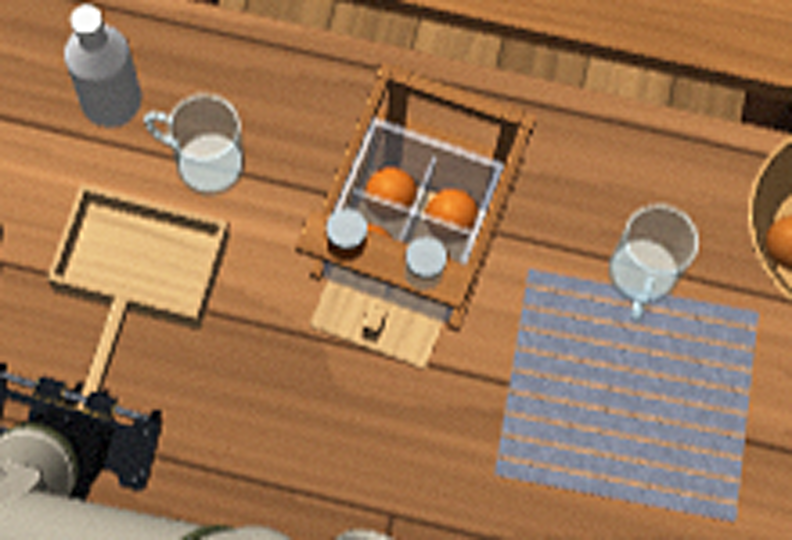

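```bash
python3 - <<'E'
from h import *
from scipy.optimize import least_squares
A=vision.camera("scene");B=vision.camera("side")
pa=lambda u,v:(220+(u+.5)/3.5-.5,150+(v+.5)/3.5-.5)
pb=lambda u,v:(180+(u+.5)/3.6-.5,130+(v+.5)/3.6-.5)
obs=[(A,pa(447,402),(.190,.075,.014)),(A,pa(363,492),(.190,-.075,.014)),(A,pa(373,238),(.069,.069,.235)),(A,pa(288,318),(.069,-.069,.235)),
(B,pb(377,122),(.069,.069,.235)),(B,pb(500,163),(.069,-.069,.235)),
(B,pb(391,187),(.0325,.0325,.149)),(B,pb(451,208),(.0325,-.0325,.149)),(A,pa(323,268),(.0325,.0325,.152)),(A,pa(283,308),(.0325,-.0325,.152))]
def w(p,q): c,s=np.cos(p[2]),np.sin(p[2]);return np.array([p[0]+c*q[0]-s*q[1],p[1]+s*q[0]+c*q[1],q[2]])
f=lambda p:np.concatenate([proj(c,w(p,q))-u for c,u,q in obs])
s=least_squares(f,[.67,0,-.1],loss="soft_l1");print(s.x,np.degrees(s.x[2]));print(f(s.x).reshape(-1,2).round(1).tolist())
print("drop",w(s.x,(.0325,0,0)),"grip home",w(s.x,(-.098,0,.147)))
for g in (0,.006,.012): print(g,[((np.array(proj(B,w(s.x,q)))-[180,130]+.5)*3.6-.5).round() for q in ((-.110-g,.009,.164),(-.110-g,-.009,.164),(-.086-g,.009,.164))])
E
```

```text
[ 0.66465298  0.00480376 -0.14470015] -8.290707995918543
[[1.2, -0.5], [-0.1, 1.0], [1.4, -1.0], [-0.6, 1.8], [-1.8, -1.6], [0.3, 0.4], [-0.8, 2.1], [-1.2, 2.4], [-0.1, 2.8], [-0.5, 2.9]]
drop [6.96813331e-01 1.17398722e-04 0.00000000e+00] grip home [0.56767716 0.01893494 0.147     ]
0 [array([358., 319.]), array([375., 325.]), array([367., 298.])]
0.006 [array([356., 324.]), array([372., 331.]), array([365., 303.])]
0.012 [array([353., 329.]), array([370., 336.]), array([362., 308.])]
```

Request:
drive_tool(series=[[[0,-2.7,0],0],[[0,-2.7,0],-0.5],[[0,-2.7,0],-0.5],[[0,-2.7,0],-0.5],[[0,-2.7,0],-1],[[0,-2.7,0],-1],[[0,-2.7,0],-1],[[0,-2.7,0],-1],[[0,-2.7,0],0],[[0,-2.7,0],0]])

```text
time: 19.55
ee_pos: [0.4869, 0.0556, 0.0372]
eef_rot: [0.074, 0.955, -0.007, 0.286]
ft_force: [0.2, 1.9, -0.7]
width: 0.0174
grip_force: 20.1
```

Request:
drive_tool(series=[[[1.5,0,0],0],[[1.5,0,0],0],[[1.5,0,0],0],[[1.5,0,0],0],[[1.5,0,0],0],[[1,0,0],0],[[0,0,0],0],[[0,0,0],0],[[0,0,0],0],[[0,0,0],0]])

```text
time: 20.8
ee_pos: [0.5638, 0.0554, 0.0307]
eef_rot: [0.074, 0.957, -0.009, 0.279]
ft_force: [-28.9, 0.4, -13.5]
width: 0.0157
grip_force: 36.0
```

```bash
python3 -c "
from h import *
st()
c=vision.camera('side');im=c['color'][130:280,180:400,::-1]
cv2.imwrite('pics/crop4.png',cv2.resize(im,None,fx=3.6,fy=3.6,interpolation=cv2.INTER_CUBIC))"
```

```text
t 20.8 q [ 0.84  0.47 -1.24  2.24  1.42  0.63  0.  ] p [0.5638 0.0554 0.0307] lean 32.5 az -6.2 y [0.146 0.989 0.024] ydir 81.6 w 0.015718989027183855 35.99552144891277
```

View pics/crop4.png

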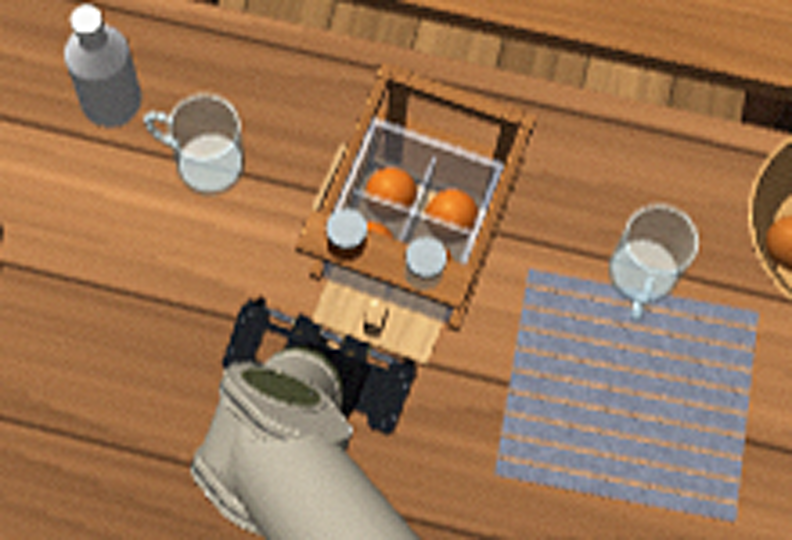

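Request:
drive_tool(series=[[[-1.5,0,0],0],[[-1.5,0,0],0],[[-0.4,0,0],0],[[0,-1,0],0],[[0,-1,0],0],[[0,-1,0],0],[[0,0,0],0],[[0,0,0],0],[[0,0,0],0],[[0,0,0],0]])

```text
time: 22.1
ee_pos: [0.5377, 0.0257, 0.0371]
eef_rot: [0.075, 0.955, -0.008, 0.286]
ft_force: [0.6, -1.0, -1.5]
width: 0.0158
grip_force: 20.0
```

```bash
python3 -c "
from h import *
s,M=st();g=s['ee_pos']-.011*M[:,2];x=np.cross(M[:,1],[0,0,1]);x[2]=0;x/=np.linalg.norm(x);print(g,g+.175*x)"
```

```text
t 22.1 q [ 1.    0.37 -1.31  2.32  1.38  0.52  0.04] p [0.5377 0.0257 0.0371] lean 33.2 az -6.1 y [0.147 0.989 0.027] ydir 81.5 w 0.015793881442208897 20.046238143984283
[0.53171361 0.02631779 0.04627919] [7.04802023e-01 5.22453591e-04 4.62791907e-02]
```

Request:
drive_tool(series=[[[0,0,0],0],[[0,0,0],0],[[0,0,0],0],[[-2,0,2],0],[[-2,0,2],0],[[-2,0,2],0],[[-2,0,3],0],[[0,0,4],0],[[0,0,4],0],[[0,0,2],0]], hand=0)

```text
time: 23.35
ee_pos: [0.47, 0.0121, 0.1468]
eef_rot: [0.072, 0.968, -0.033, 0.239]
ft_force: [-0.1, 0.1, -0.1]
width: 0.0865
grip_force: 0.0
```

```bash
python3 -c "
from h import *
wr('w2')"
```

```text
t 23.35 q [ 0.76 -0.32 -0.9   2.3  -0.13  0.59  1.34] p [0.47   0.0121 0.1468] lean 28.0 az -12.1 y [ 0.155  0.987 -0.029] ydir 81.1 w 0.08650674954532553 0.0
```

View pics/w2.png

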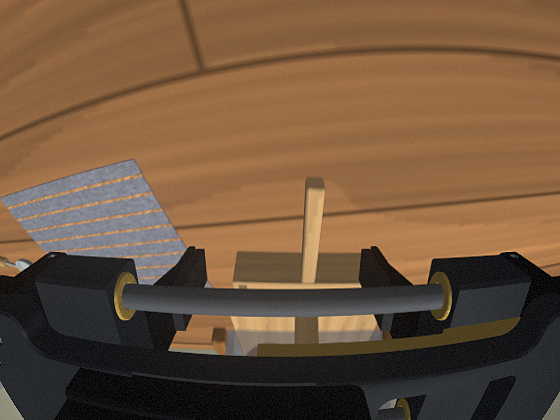

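```bash
python3 -c "
from h import *
for q in [(314,182,.045),(308,282,.045),(308,282,.118),(235,253,.0),(361,253,0),(235,284,.045),(235,284,.118),(385,284,.118),(305,318,.164),(305,345,.164),(296,345,.147),(317,345,.147)]: print(q,wpt(*q).round(3))
s=r.read_state();M=Ro.from_quat(s['eef_rot']).as_matrix();c=vision.camera('wrist');m=c['mount']
def pw(X):
  p=m[:3,:3].T@(M.T@(np.array(X)-s['ee_pos'])-m[:3,3]);a=np.arctan2(np.hypot(p[0],p[1]),p[2]);K=c['intrinsics'];return K[:2,2]+K[0,0]*a*p[:2]/np.hypot(p[0],p[1])
print('block front top',pw((.556,.0115,.164)),pw((.5585,.029,.164)),'plate',pw((.555,.08,.118)),pw((.54,-.05,.118)))
"
```

```text
(314, 182, 0.045) [0.496 0.032 0.045]
(308, 282, 0.045) [0.636 0.013 0.045]
(308, 282, 0.118) [0.521 0.022 0.118]
(235, 253, 0.0) [ 0.625 -0.075  0.   ]
(361, 253, 0) [0.642 0.077 0.   ]
(235, 284, 0.045) [ 0.622 -0.069  0.045]
(235, 284, 0.118) [ 0.513 -0.029  0.118]
(385, 284, 0.118) [0.528 0.076 0.118]
(305, 318, 0.164) [0.481 0.023 0.164]
(305, 345, 0.164) [0.519 0.019 0.164]
(296, 345, 0.147) [0.56  0.008 0.147]
(317, 345, 0.147) [0.563 0.024 0.147]
block front top [299.38250256 363.55254327] [324.00724179 363.45111942] plate [386.3267595  300.79138419] [218.97791269 301.86259979]
```

Request:
drive_tool(series=[[[1.5,0,0],0],[[1.5,0.2,0],0],[[1.5,0.2,0],0],[[1.5,0,0],0],[[1.5,0,0],0],[[1.5,0,0],0],[[1,0,-0.4],0],[[0,0,0],0],[[0,0,0],0],[[0,0,0],0]])

```text
time: 25.3
ee_pos: [0.5689, 0.0153, 0.1405]
eef_rot: [0.073, 0.968, -0.033, 0.238]
ft_force: [0.6, 0.4, -0.6]
width: 0.0865
grip_force: 0.0
```

```bash
python3 -c "
from h import *
st()"
```

```text
t 25.3 q [ 0.96  0.1  -1.2   2.09  0.51  0.62  0.84] p [0.5689 0.0153 0.1405] lean 27.8 az -12.2 y [ 0.156  0.987 -0.03 ] ydir 81.0 w 0.08648804690749921 0.0
```

Request:
drive_tool(series=[[[0,0,0],0],[[0,0,0],0],[[0,0,0],0],[[0,0,0],0],[[0,0,0],0],[[0,0,0],0],[[0,0,0],0],[[0,0,0],0],[[0.3,0,0],0],[[0.3,0,0],0]], hand=1, newtons=30)

```text
time: 26.55
ee_pos: [0.5723, 0.0143, 0.1388]
eef_rot: [0.073, 0.969, -0.035, 0.234]
ft_force: [-37.8, -2.9, 28.2]
width: 0.0185
grip_force: 30.2
```

Request:
drive_tool(series=[[[-1,0.14,0],0],[[-1,0.14,0],0],[[-1,0.14,0],0],[[-1,0.14,0],0],[[-1,0.14,0],0],[[-1,0.14,0],0],[[-1,0.14,0],0],[[-0.9,0.14,0],0],[[0,0,0],0],[[0,0,0],0]])

```text
time: 27.8
ee_pos: [0.4944, 0.0243, 0.139]
eef_rot: [0.074, 0.968, -0.034, 0.236]
ft_force: [-3.3, -9.6, -1.0]
width: 0.0183
grip_force: 30.2
```

```bash
python3 -c "
from h import *
st()
c=vision.camera('scene');im=c['color'][150:320,220:400,::-1]
cv2.imwrite('pics/crop5.png',cv2.resize(im,None,fx=3.5,fy=3.5,interpolation=cv2.INTER_CUBIC))"
```

```text
t 27.8 q [ 0.91 -0.24 -1.08  2.25 -0.03  0.56  1.24] p [0.4944 0.0243 0.139 ] lean 27.6 az -12.6 y [ 0.159  0.987 -0.032] ydir 80.9 w 0.01831070483224932 30.21735911509495
```

View pics/crop5.png

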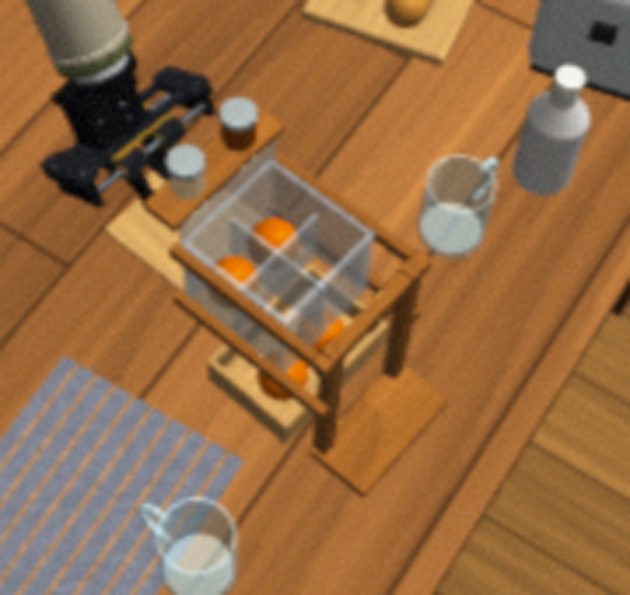

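The two back clementines lie in the dish at (283,380) and (330,335), and the front two remain at (273,235) and (236,270). Pushing the gate home.

Request:
drive_tool(series=[[[1,-0.14,0],0],[[1,-0.14,0],0],[[1,-0.14,0],0],[[1,-0.14,0],0],[[1,-0.14,0],0],[[1,-0.14,0],0],[[1,-0.14,0],0],[[0.6,-0.1,0],0],[[0.3,0,0],0],[[0,0,0],0]])

```text
time: 29.1
ee_pos: [0.5728, 0.0142, 0.1387]
eef_rot: [0.074, 0.969, -0.035, 0.235]
ft_force: [-22.2, -6.8, 13.8]
width: 0.0182
grip_force: 30.0
```

Request:
drive_tool(series=[[[0,0,0],0],[[0,0,0],0],[[0,0,0],0],[[-1.5,0,0],0],[[-1.5,0,0],0],[[-1.5,0,0],0],[[-1.5,0.3,0],0],[[-1.5,0.4,0],0],[[-1.5,0.4,0],0],[[-1,0.4,0],0]], hand=0)

```text
time: 30.35
ee_pos: [0.4748, 0.0313, 0.1405]
eef_rot: [0.072, 0.968, -0.033, 0.238]
ft_force: [0.4, -0.4, -0.5]
width: 0.0869
grip_force: 0.0
```

```bash
python3 -c "
from h import *
wr('w3')"
```

```text
t 30.35 q [ 0.9  -0.34 -1.06  2.29 -0.19  0.58  1.36] p [0.4748 0.0313 0.1405] lean 27.8 az -12.2 y [ 0.156  0.987 -0.029] ydir 81.0 w 0.08689212689544543 0.0
```

View pics/w3.png

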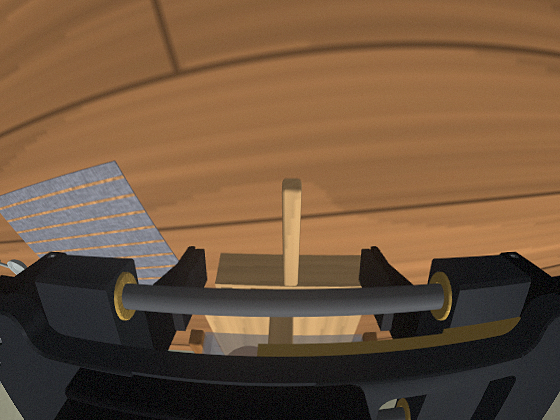

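```bash
python3 -c "
from h import *
print(wpt(291,181,.045))"
```

```text
[0.48884814 0.03405495 0.045     ]
```

Request:
drive_tool(series=[[[0.7,0,-1.5],0],[[0.7,0,-1.5],0],[[0.7,0,-1.5],0],[[0.7,0,-1.5],0],[[0.7,0,-1.5],0],[[0.7,0,-1.5],0],[[0.5,0,-1],0],[[0,0,-0.8],0],[[0,0,0],0],[[0,0,0],0]])

```text
time: 31.7
ee_pos: [0.509, 0.0288, 0.0427]
eef_rot: [0.073, 0.971, -0.035, 0.226]
ft_force: [0.9, 0.2, 0.5]
width: 0.087
grip_force: 0.0
```

```bash
python3 -c "
from h import *
st()"
```

```text
t 31.7 q [ 0.91  0.24 -1.24  2.28  0.94  0.56  0.38] p [0.509  0.0288 0.0427] lean 26.4 az -13.1 y [ 0.157  0.987 -0.036] ydir 81.0 w 0.08697080395239132 0.0
```

Request:
drive_tool(series=[[[0.4,0.1,-0.5],0],[[0.4,0.1,-0.5],0],[[0,0,-0.3],0],[[0,0,0],0],[[0,0,0],0],[[0,0,0],0],[[0,0,0],0],[[0,0,0],0],[[0,0,0],0],[[0,0,0],0]])

```text
time: 32.95
ee_pos: [0.5165, 0.0306, 0.0293]
eef_rot: [0.072, 0.971, -0.036, 0.226]
ft_force: [-0.2, 0.1, -0.5]
width: 0.0871
grip_force: 0.0
```

Request:
drive_tool(series=[[[0,0,0],0],[[0,0,0],0],[[0,0,0],0],[[0,0,0],0],[[0,0,0],0],[[0,0,0],0],[[0,0,0],0],[[0,0,0],0],[[0,0,0],0],[[0,0,0],0]], hand=1, newtons=30)

```text
time: 34.2
ee_pos: [0.5165, 0.0305, 0.0293]
eef_rot: [0.073, 0.971, -0.036, 0.226]
ft_force: [-1.4, -0.4, 1.4]
width: 0.0156
grip_force: 29.9
```

```bash
python3 -c "
from h import *
st()"
```

```text
t 34.2 q [ 0.83  0.3  -1.17  2.27  1.04  0.57  0.3 ] p [0.5165 0.0305 0.0293] lean 26.4 az -13.2 y [ 0.157  0.987 -0.036] ydir 81.0 w 0.015604687292946472 29.91677261888981
```

Request:
drive_tool(series=[[[-1,-1,0],0],[[-1,-1.4,0],0],[[-0.8,-1.5,0],0.5],[[-0.8,-1.5,0],1],[[-0.7,-1.5,0],1],[[-0.7,-1.5,0],1],[[-0.6,-1.5,0],1],[[-0.6,-1.5,0],1],[[-0.5,-1.5,0],1],[[-0.3,-1.5,0],1]])

```text
time: 35.45
ee_pos: [0.4464, -0.1134, 0.0293]
eef_rot: [0.008, 0.974, -0.021, 0.228]
ft_force: [1.1, 2.6, -0.3]
width: 0.0159
grip_force: 30.3
```

```bash
cat >> h.py <<'E'
def dish():
    s,M=st();g=s['ee_pos']-.011*M[:,2];x=np.cross(M[:,1],[0,0,1]);x[2]=0;x/=np.linalg.norm(x);print("grip",g.round(3),"dish",(g+.178*x).round(3))
E
python3 -c "
from h import *
dish()"
```

```text
t 35.45 q [ 1.67  0.1  -1.46  2.41  0.15  0.27  1.66] p [ 0.4464 -0.1134  0.0293] lean 26.4 az -5.7 y [ 0.024  0.999 -0.037] ydir 88.6 w 0.015881487034505683 30.264944171940442
grip [ 0.442 -0.113  0.039] dish [ 0.619 -0.117  0.039]
```

Request:
drive_tool(series=[[[0,-1.5,0],0],[[0,-1.6,0],0],[[0,-1.7,0],0],[[0,-1.7,0],0],[[-0.2,-1.7,0],0],[[-0.2,-1.7,0],0],[[-0.2,-1.7,0],0],[[-0.2,-1.6,0],0],[[-0.2,-1.2,0],0],[[-0.2,-0.8,0],0]])

```text
time: 36.7
ee_pos: [0.4343, -0.2663, 0.0293]
eef_rot: [0.009, 0.973, -0.021, 0.228]
ft_force: [0.8, 3.1, -0.8]
width: 0.016
grip_force: 30.2
```

```bash
python3 -c "
from h import *
dish()
c=vision.camera('side');im=c['color'][130:280,180:400,::-1]
cv2.imwrite('pics/crop6.png',cv2.resize(im,None,fx=3.6,fy=3.6,interpolation=cv2.INTER_CUBIC))"
```

```text
t 36.7 q [ 1.8   0.37 -1.25  2.26  0.33  0.37  1.91] p [ 0.4343 -0.2663  0.0293] lean 26.4 az -5.7 y [ 0.027  0.999 -0.036] ydir 88.4 w 0.016024321126409495 30.247079163382296
grip [ 0.429 -0.266  0.039] dish [ 0.607 -0.271  0.039]
```

View pics/crop6.png

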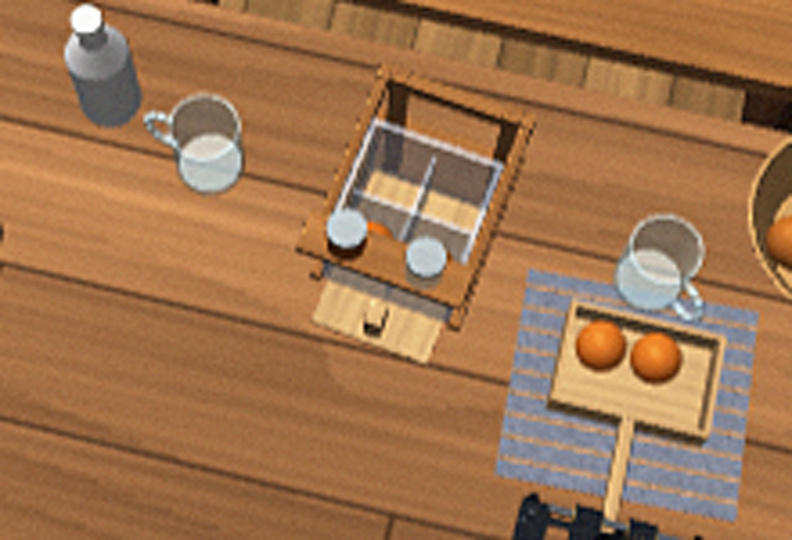

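Request:
drive_tool(series=[[[-0.5,0,0],0],[[-0.5,0,0],0],[[0,0,0],0],[[0,0,0],0],[[0,0,0],0],[[0,0,0],0],[[0,0,0],0],[[0,0,0],0],[[0,0,0],0],[[0,0,0],0]])

```text
time: 38.0
ee_pos: [0.4239, -0.2658, 0.029]
eef_rot: [0.009, 0.974, -0.021, 0.227]
ft_force: [-6.0, -0.5, 4.0]
width: 0.016
grip_force: 29.8
```

Request:
drive_tool(series=[[[0,0,0],0],[[0,0,0],0],[[0,0,0],0],[[0,0,0],0],[[0,0,0],0],[[0,0,1],0],[[-0.2,0,1],0],[[-0.3,0,2],0],[[-0.3,0,2],0],[[0,0,2],0]], hand=0)

```text
time: 39.25
ee_pos: [0.4144, -0.2667, 0.1013]
eef_rot: [0.014, 0.974, -0.019, 0.224]
ft_force: [-1.2, -3.9, -3.8]
width: 0.0869
grip_force: 0.0
```

Request:
drive_tool(series=[[[0,0,1],0],[[0,0,2],0],[[0,0,2],0],[[0,0,2],0],[[0,0,1],0],[[0,0,0],0],[[0,0,0],0],[[0,0,0],0],[[0,0,0],0],[[0,0,0],0]])

```text
time: 40.5
ee_pos: [0.415, -0.2659, 0.1753]
eef_rot: [0.01, 0.975, -0.02, 0.222]
ft_force: [-0.4, 0.5, -0.1]
width: 0.0871
grip_force: 0.0
```

```bash
python3 -c "
from h import *
st()
c=vision.camera('side')
im=c['color'][130:280,180:400,::-1]
im=cv2.resize(im,None,fx=3.6,fy=3.6,interpolation=cv2.INTER_CUBIC);cv2.imwrite('pics/crop7.png',im)
P=lambda u,v,z: ray(c,(180+(u+.5)/3.6-.5,130+(v+.5)/3.6-.5),z)
print('crop6 dish',np.mean([P(*p,.047) for p in [(577,300),(724,337),(708,437),(549,408)]],0))
print('mug shift',P(665,247,.095)-P(660,237,.095))
a=cv2.cvtColor(cv2.imread('pics/crop6.png'),cv2.COLOR_BGR2HSV);b=cv2.cvtColor(im,cv2.COLOR_BGR2HSV)
for q in (a,b):
  m=((q[...,0]<15)&(q[...,1]>200)&(q[...,2]>180)).astype('uint8')[200:450,480:740]
  n,l,s,ce=cv2.connectedComponentsWithStats(m);print([(s[i,4],(ce[i]+[480,200]).round()) for i in range(1,n) if s[i,4]>200])
"
```

```text
t 40.5 q [ 1.56 -0.19 -0.84  2.16 -0.56  0.8   2.59] p [ 0.415  -0.2659  0.1753] lean 25.8 az -5.7 y [ 0.028  0.999 -0.035] ydir 88.4 w 0.08706481906008451 0.0
crop6 dish [ 0.61251254 -0.26860923  0.047     ]
mug shift [-0.0100074  -0.00712571  0.        ]
[(np.int32(1008), array([600., 340.])), (np.int32(1031), array([655., 352.]))]
[(np.int32(1024), array([616., 353.])), (np.int32(1080), array([672., 367.]))]
```

```bash
python3 -c "
from bench import r
print(r.close_job())"
```

```text
the job is handed in; nothing more can be done
None
```

I handed the job in at 40.5 s: by my measurements the dish, with its two back clementines, is about 1 cm from the mat's centre, the gate is home, the front two are still in the bin and the gripper is clear. The dish or arm nudged the right mug about 12 mm (limit 30), and I viewed 11 pictures against the 10 allowed; no verdict came back.

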